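Draw the paring knife from the knife block and lay it on the chopping board

ROBOT

A 6-joint arm with a two-finger parallel gripper is mounted at the origin on a cart in front of the work surface, level with it; the furniture and walls round the work are solid. World frame = base frame: x ahead of the robot, y to its left, z up, the work surface at z = 0. Lengths are in m, angles in degrees, forces in N, time in s.
With the tool pointing down it reaches from about 0.3 to 0.75 m from the base axis. Payload 8.5 kg.
Tool frame: the origin (TCP) lies on the centre line of the jaws, within the pads' length; the fingertips stand 19 mm ahead of it and the grasp point (between the pads) is the TCP; z points along the fingers, x is the direction in which the jaws open and shut, and the axes are right-handed (so a half turn about z gives the same grasp; the last joint's range is limited). The gripper opens to 85 mm and grips with 20 to 120 N. Pads are 22 mm wide; open, the fingers measure 114 mm over their backs; the gripper's body (76 mm by 85 mm) begins 54 mm behind the grasp point. The pads swing forward as they close: fully open they stand 13 mm farther back than shut.
Start: joints at [-12.336, 21.807, 74.336, -0, 83.858, -12.336], TCP at [0.55, 0, 0.25] pointing down, gripper open.
Joint ranges: [-178.18, 178.18], [-50.72, 133.34], [12.68, 142.11], [-81.47, 261.47], [9.98, 163.14], [-165.26, 165.26]. Speed limits (degrees/s): [136.94, 136.94, 180, 180, 180, 180].

INTERFACE

Orientations are given as a 3x3 rotation matrix whose columns are the frame's x, y, z axes.
In Python, from rig import env, cams, order gives the robot as it stands.
- The arm moves only by the tool step_arm, never from a script. Its argument "steps" is a list of rows, each an object with "xyz": the shift along the tool's x, y, z normalised to -1 to 1, where 1 is 0.04 m, a list of three; "turn": the turn, a rotation vector about the tool's x, y, z normalised to -1 to 1, where 1 is 0.08 rad, a list of three; "gripper": the gripper command: -1 is shut, 1 is fully open, values between are in proportion. A call has 1 to 20 rows; each row shifts and turns the commanded pose from where the row before left it, along the tool's axes as they then stand; what a row does not reach is not made up. A row lasts 1/12 s, in which the tool goes at most 41.7 mm and 7.16 degrees, less where a joint would pass 70% of its speed; a pose out of reach is approached as far as the arm can. A call with a number of a shift or a turn outside -1 to 1 is refused whole. A call with a gripper value outside its range is refused whole. The fingers move at their own pace and stop on an object; "squeeze" is the grip in N (left out, the last holds). Time passes only in rows, so rows that do not move let the fingers close. It gives the time, the measured TCP pose, the force and the opening at its end, in the units of the state.
- env.observe(): the state, without advancing time (a new reading comes with each control period).
- cams.get_image(name): name is "scene" or "side" or "wrist"; returns (picture, depth): 400x640x3 uint8, red, green, blue; 400x640 float32, m along the optical axis (not along the pixel's ray), 0 where there is no reading.
- cams.camera_info(name): a dict with "fx", "fy", "cx", "cy" (pixels), "extrinsics" (4x4, takes a point from camera to world coordinates). Camera axes: x right, y down, z forward; pixel columns grow to the right and rows downward; lengths in m; the calibration is good to about 2 mm. A picture is of the moment at which its call begins: read the wrist's pose just before it. camera_info takes no time and is no camera call; for the wrist camera it gives the pose at the moment of the call.
- order.close_job(): hands the job in, once; it reports no verdict.
The state is a dict: "time_s": time; "q": joint angles; "qvel": joint speeds; "joint_efforts": joint torques, N m; "position": TCP position; "tool_rot": TCP orientation; "ft_force": force on the tool from outside, world axes, zero at the start; "wrist_torque": the same for the moment, N m; "grip_width": finger opening in m.
Only numpy, scipy, OpenCV 4.12 (cv2) and the standard library are available. Lean on these libraries where they do the work, as an engineer would, in place of code of your own. Each camera call takes 0.05 s, during which the arm holds its last target. There are 200 camera calls.

TASK

The orange is about to be cut up: draw the small paring knife (the one with the shortest handle) out of the knife block and lay it down flat on the chopping board beside the orange, the whole knife on the board and not touching the fruit. Lay it down, do not drop it, and leave the other two knives in the block and the orange where it is.

Things in the scene. Friction and masses are not known exactly. Their poses are not given: they have to be found in the camera images.
- knife_block: Wooden knife block, fixed, 145 (x) x 160 (y) x 114 mm high. Origin: on the worktop under its middle; x to its back, z up. Three parallel flat slots, 30 wide x 6 mm high, open in its sloping front face at y = -56, 0, 56 mm, a knife in each (which one varies), handles outside, leaning to -x at 40 degrees from vertical: the way out is (-0.643, 0, 0.766) in this frame.
- block_face (a point): Mouth of the middle slot: (-48, 0, 93) mm from knife_block, same axes. The face rises towards the back at 40 degrees, square to the slots.
- paring_knife: Paring knife: black handle 84 long x 20 wide (y) x 18 mm thick (z), three rivets; steel blade 88 x 19 x 3 mm. Origin: on its centre line where handle meets blade (at the slot's mouth to start). x points to the blade's point, the handle lies along -x; y is level in the block; z is square to the blade's flat: vertical when lying, origin then 9 mm up. 70 g, balances near the origin.
- paring_grip (a point): Middle of the paring knife's handle, 42 mm from the bolster (x = -42 mm in the knife's frame), same axes as paring_knife. Grasp across the handle's 20 mm width.
- paring_tip (a point): Point of the paring knife's blade, 88 mm ahead of the knife's origin.
- paring_butt (a point): End of the paring knife's handle, 84 mm behind the knife's origin.
- utility_knife: A middle-sized knife in another slot, same style and axes: handle 110 x 23 x 19 mm. To be left in the block.
- cooks_knife: The biggest knife in another slot, same style and axes: handle 122 x 26 x 20 mm. To be left in the block.
- board: Wooden chopping board, fixed, 240 (x) x 320 (y) x 18 mm thick, lying flat. Origin: centre of its underside, on the worktop; its top is 18 mm above.
- orange: The orange, 82 mm across and 80 mm high, resting loose on the board near its -y end. Origin: under its middle, on the board.
Not all that is in view belongs to the job. What is shaped like the orange but purple is not meant.

How it is judged:
By the outcome, as a careful person would: the job done as asked, in the order asked, and still so for the second after the job is handed in, with the robot touching nothing.
It also fails if it takes over 48 s, if anything falls off the work surface, if the arm or the gripper's body presses on something with over 40 N, if the wrist force passes 120 N, or if a joint passes its speed limit or range.

## Working session

There is one attempt and no reset: what is moved stays moved. The work goes in short steps, Python scripts to look and compute and a tool call to move; the robot and the scene stay as the last step left them, time stands still between calls to the robot, and variables do not carry over. Pictures are saved under pics/ and viewed, about 8 in all and at most 12, crops included, and the job is handed in when it is done.

Besides the shell and the picture viewer there is one more tool, called as name(argument=value, ...) on one line, values as JSON. step_arm: Moves the arm, as the interface text tells. Scaled input: -1 to 1 covers 0.04 m each way for a shift and 0.08 rad each way for a turn. Its arguments: {"type":"object","properties":{"steps":{"type":"array"},"squeeze":{"type":"number"}},"required":["steps"]}

```bash
ls; mkdir -p pics
cat > h.py <<'E'
import numpy as np, cv2
from rig import env, cams, order
def grab(n):
    im,d=cams.get_image(n); np.savez('pics/%s.npz'%n,im=im,d=d,E=cams.camera_info(n)['extrinsics'],K=[cams.camera_info(n)[k] for k in('fx','fy','cx','cy')])
    return im,d
def load(n):
    z=np.load('pics/%s.npz'%n); return z['im'],z['d'],z['E'],z['K']
def cloud(n):
    im,d,E,K=load(n); v,u=np.mgrid[:d.shape[0],:d.shape[1]]
    P=np.stack([(u-K[2])/K[0]*d,(v-K[3])/K[1]*d,d],-1)@E[:3,:3].T+E[:3,3]
    P[d==0]=np.nan; return P
def save(im,f): cv2.imwrite('pics/'+f,im[...,::-1])
E
python3 - <<'E'
from h import *
a,_=grab('scene'); b,_=grab('side')
save(a,'scene1.png'); save(b,'side1.png')
for n in('scene','side'): print(n, load(n)[2].round(3))
print(env.observe())
E
```

```text
pics
scene [[-0.809 -0.425  0.407  0.293]
 [-0.588  0.604 -0.538  0.522]
 [-0.017 -0.675 -0.738  0.78 ]
 [ 0.     0.     0.     1.   ]]
side [[ 0.812 -0.199  0.549 -0.075]
 [-0.584 -0.309  0.751 -1.021]
 [ 0.02  -0.93  -0.367  0.633]
 [ 0.     0.     0.     1.   ]]
{'time_s': 0.1, 'q': array([-1.23365513e+01,  2.18380006e+01,  7.43784753e+01, -9.88688412e-04,
        8.38591776e+01, -1.23357974e+01]), 'qvel': array([-0.00844952,  0.01901734, -0.11961954,  0.03487637, -0.11292872,
       -0.01597356]), 'joint_efforts': array([ 3.76895419e-03, -4.49219084e+01, -2.31655884e+01, -2.33104493e-04,
        3.63802450e-03,  7.57992581e-06]), 'position': array([5.49763724e-01, 3.77596444e-05, 2.49776742e-01]), 'tool_rot': array([[ 9.99999163e-01, -1.14712915e-05, -1.29357857e-03],
       [-1.11280520e-05, -9.99999965e-01,  2.65347939e-04],
       [-1.29358157e-03, -2.65333322e-04, -9.99999128e-01]]), 'ft_force': array([ 0.06592422, -0.27214845,  0.74816667]), 'wrist_torque': array([0.00447222, 0.01539138, 0.05761274]), 'grip_width': 0.08496844759955172}
```

View pics/scene1.png

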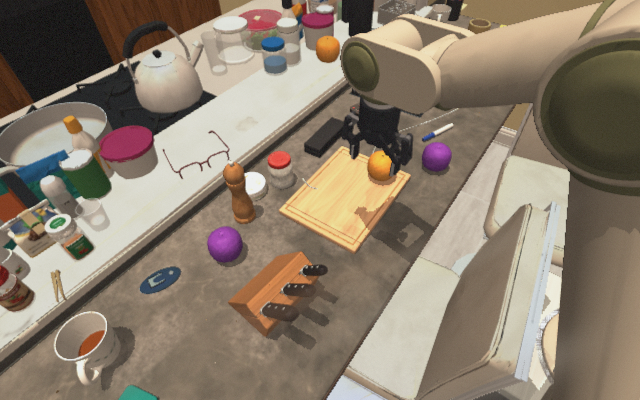

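View pics/side1.png

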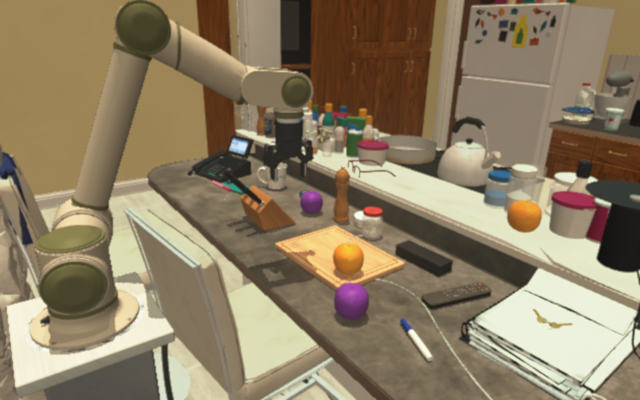

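The scene picture shows the block at about (275,290) with three handles at (315,270), (296,290) and (280,312). The board is at (347,195) and the orange at (380,166). The purple balls at (225,244) and (436,156) and the far orange at (327,48) are decoys. Next is a close crop and a cloud.

Run:
```python
from h import *
im,d,E,K=load('scene'); P=cloud('scene')
save(cv2.resize(im[235:345,215:345],None,fx=6,fy=5.4,interpolation=cv2.INTER_CUBIC) if 0 else cv2.resize(im[240:340,220:340],None,fx=6,fy=6,interpolation=cv2.INTER_CUBIC),'crop1.png')
hsv=cv2.cvtColor(im,cv2.COLOR_RGB2HSV)
print('K',K)
# dark handle pixels above table in block region
v,u=np.mgrid[:400,:640]
reg=(v>240)&(v<340)&(u>220)&(u<345)
m=reg&(hsv[...,2]<90)&(P[...,2]>0.06)
n,l,s,c=cv2.connectedComponentsWithStats(m.astype(np.uint8))
for i in range(1,n):
    if s[i,4]<40: continue
    Q=P[l==i]; Q=Q[~np.isnan(Q[:,0])]; mu=np.median(Q,0); 
    U,S,V=np.linalg.svd(Q-Q.mean(0),full_matrices=False); t=(Q-Q.mean(0))@V[0]
    print(s[i],c[i].round(),Q.mean(0).round(4),V[0].round(3),'len',np.ptp(t).round(4),'zrange',Q[:,2].min().round(3),Q[:,2].max().round(3))
# board: points at z~0.018
b=(abs(P[...,2]-0.018)<0.006)&(u>270)&(u<420)&(v>135)&(v<255)&(hsv[...,1]>70)
n,l,s,c=cv2.connectedComponentsWithStats(b.astype(np.uint8)); i=1+np.argmax(s[1:,4])
Q=P[l==i]; print('board',np.median(Q[:,2]),cv2.minAreaRect((Q[:,:2]*1000).astype(np.float32)))
o=(hsv[...,0]<16)&(hsv[...,1]>190)&(P[...,2]>0.03)&(u>360)&(u<400)&(v>145)&(v<190)
Q=P[o]; A=np.c_[2*Q,np.ones(len(Q))]; x=np.linalg.lstsq(A,(Q**2).sum(1),rcond=None)[0]; print('orange',len(Q),x[:3],np.sqrt(x[3]+x[:3]@x[:3]),Q.max(0))
# block face
w=reg&(hsv[...,1]>120)&(hsv[...,2]>70)&(P[...,2]>0.02)
Q=P[w]; print('block pts',Q.min(0),Q.max(0),cv2.minAreaRect((Q[:,:2]*1000).astype(np.float32)))
```

```text
K [371.01621773 371.01621773 321.28892257 194.77627388]
[303 264  25  12 220] [315. 270.] [0.5387 0.2244 0.1379] [ 0.678  0.025 -0.734] len 0.0877 zrange 0.083 0.159
[283 284  33  13 346] [300. 290.] [0.5322 0.2814 0.1517] [-0.696 -0.008  0.718] len 0.1097 zrange 0.084 0.18
[262 303  37  18 452] [281. 312.] [0.5306 0.3371 0.1594] [-0.692 -0.001  0.722] len 0.1312 zrange 0.063 0.19
board 0.019392543159521047 ((662.6284790039062, -86.28480529785156), (240.99388122558594, 323.37255859375), 1.6498425006866455)
orange 127 [ 0.61727232 -0.18916066  0.0648047 ] 0.0385386927495774 [ 0.6485503  -0.14807325  0.0918103 ]
block pts [0.51482363 0.18810766 0.02000564] [0.78512181 0.3540043  0.17814509] ((650.0010375976562, 268.54718017578125), (160.30441284179688, 270.6385803222656), 86.4949722290039)
```

View pics/crop1.png

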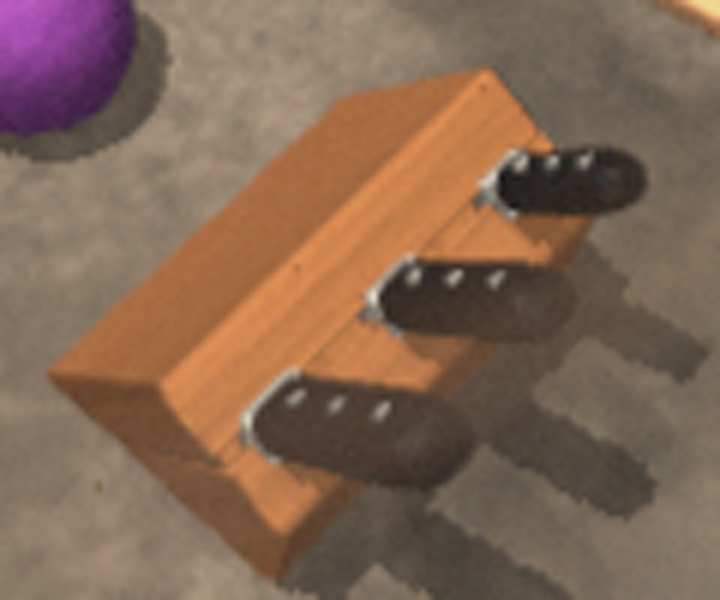

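The crop shows three handles of increasing length: (315,270), about 88 mm; (300,290), about 110 mm; (281,312), about 130 mm. The shortest, at (315,270), is the paring knife, in the block's -y slot. I'll refine its axis and the block's yaw.

Run:
```python
from h import *
im,d,E,K=load('scene'); P=cloud('scene'); hsv=cv2.cvtColor(im,cv2.COLOR_RGB2HSV)
v,u=np.mgrid[:400,:640]
reg=(v>240)&(v<340)&(u>220)&(u<345)
# face plane: orange wood pts; RANSAC for plane w/ normal near (-.64,0,.77)
w=reg&(hsv[...,1]>120)&(hsv[...,2]>70)&(P[...,2]>0.02)&(P[...,0]<0.68)&(hsv[...,0]<20)
Q=P[w]; Q=Q[~np.isnan(Q[:,0])]; rng=np.random.default_rng(0); best=None
for _ in range(2000):
    a=Q[rng.choice(len(Q),3,False)]; n=np.cross(a[1]-a[0],a[2]-a[0]); n/=np.linalg.norm(n)+1e-12
    if n[2]<0:n=-n
    if n@[-.643,0,.766]<.95: continue
    k=abs((Q-a[0])@n)<.002
    if best is None or k.sum()>best.sum(): best=k
F=Q[best]; c=F.mean(0); n=np.linalg.svd(F-c)[2][2]; n*=np.sign(n[2]); print('face',len(F),c,n,'yaw',np.degrees(np.arctan2(-n[1],-n[0])))
m=reg&(hsv[...,2]<90)&(P[...,2]>0.06)
nn,l,s,_=cv2.connectedComponentsWithStats(m.astype(np.uint8)); 
for yaw in (0,2):
  a=np.radians(yaw); R0=np.array([[np.cos(a),-np.sin(a),0],[np.sin(a),np.cos(a),0],[0,0,1]])
  R=R0@np.array([[.643,0,.766],[0,1,0],[-.766,0,.643]])
  for i in range(1,nn):
    if s[i,4]<100: continue
    H=P[l==i]; H=H[~np.isnan(H[:,0])]@R; f=(c@R)[0]
    sel=H[:,0]<f-.012   # exclude near the mouth
    H=H[sel]; print(yaw,i,'x rel face',(np.percentile(H[:,0],[1,99])-f).round(4),'y',np.percentile(H[:,1],[1,5,50,95,99]).round(4),'z',np.percentile(H[:,2],[1,5,50,95,99]).round(4),'slope y/x',np.polyfit(H[:,0],H[:,1],1)[0].round(3))
  Fk=F@R; print('face y',np.percentile(Fk[:,1],[0.5,99.5]),'x',f,'z',np.percentile(Fk[:,2],[.5,99.5]))
```

```text
face 1357 [0.58683393 0.27971955 0.09902014] [-0.63563446  0.04804155  0.77049389] yaw -4.322224552417782
0 2 x rel face [-0.0888 -0.0147] y [0.214  0.2153 0.2263 0.2299 0.2304] z [0.4909 0.4923 0.5022 0.5078 0.5086] slope y/x 0.037
0 3 x rel face [-0.1117 -0.0137] y [0.2693 0.271  0.2831 0.288  0.2886] z [0.4924 0.4952 0.5067 0.5119 0.5124] slope y/x 0.01
0 4 x rel face [-0.1215 -0.0155] y [0.3236 0.3251 0.3386 0.3457 0.3463] z [0.4954 0.498  0.5109 0.5154 0.5162] slope y/x 0.006
face y [0.19474117 0.3523737 ] x 0.30148478910888377 z [0.47136315 0.5404707 ]
2 2 x rel face [-0.0901 -0.0153] y [0.1948 0.1964 0.2069 0.2113 0.2117] z [0.4967 0.4981 0.508  0.5134 0.5143] slope y/x 0.014
2 3 x rel face [-0.1118 -0.0136] y [0.2502 0.2523 0.264  0.2698 0.2704] z [0.4996 0.5024 0.514  0.5191 0.5196] slope y/x -0.014
2 4 x rel face [-0.1203 -0.0147] y [0.3044 0.3066 0.3197 0.3275 0.3283] z [0.5042 0.5067 0.5198 0.5241 0.5249] slope y/x -0.016
face y [0.17392539 0.33206537] x 0.30753193925674105 z [0.47670969 0.5492996 ]
```

step_arm(steps=[{"xyz":[0.05,-0.9,-0.3],"turn":[0,0,0],"gripper":1},{"xyz":[0.05,-0.9,-0.3],"turn":[0,0,0],"gripper":1},{"xyz":[0.05,-0.9,-0.3],"turn":[0,0,0],"gripper":1},{"xyz":[0.05,-0.9,-0.3],"turn":[0,0,0],"gripper":1},{"xyz":[0.05,-0.9,-0.3],"turn":[0,0,0],"gripper":1},{"xyz":[0.05,-0.9,-0.3],"turn":[0,0,0],"gripper":0.06},{"xyz":[0,0,-0.1],"turn":[0,0,-1],"gripper":0.06},{"xyz":[0,0,-0.1],"turn":[0,0,-1],"gripper":0.06},{"xyz":[0,0,-0.1],"turn":[0,0,-1],"gripper":0.06},{"xyz":[0,0,-0.1],"turn":[0,0,-1],"gripper":0.06},{"xyz":[0,0,-0.1],"turn":[0,0,-1],"gripper":0.06},{"xyz":[0,0,-0.1],"turn":[0,0,-1],"gripper":0.06},{"xyz":[0,0,-0.1],"turn":[0,0,-1],"gripper":0.06},{"xyz":[0,0,-0.1],"turn":[0,0,-1],"gripper":0.06},{"xyz":[0,0,0],"turn":[0,0,-1],"gripper":0.06},{"xyz":[0,0,0],"turn":[0,0,-1],"gripper":0.06},{"xyz":[0,0,0],"turn":[0,0,-1],"gripper":0.06},{"xyz":[0,0,0],"turn":[0,0,-1],"gripper":0.06},{"xyz":[0,0,0],"turn":[0,0,-1],"gripper":0.06},{"xyz":[0,0,0],"turn":[0,0,-1],"gripper":0.06}])

```text
time_s: 1.77
position: [0.5619, 0.216, 0.3538]
tool_rot: [[0.432, 0.902, -0.001], [0.902, -0.432, -0.0], [-0.001, -0.001, -1.0]]
ft_force: [0.4, 0.4, -0.1]
grip_width: 0.0452
```

step_arm(steps=[{"xyz":[0,0,0],"turn":[0,0,-1],"gripper":0.06},{"xyz":[0,0,0],"turn":[0,0,-1],"gripper":0.06},{"xyz":[0,0,0],"turn":[0,0,-1],"gripper":0.06},{"xyz":[0,0,0],"turn":[0,0,-1],"gripper":0.06},{"xyz":[0,0,0],"turn":[0,0,-0.7],"gripper":0.06},{"xyz":[0,0,0],"turn":[0,0,0],"gripper":0.06}])

```text
time_s: 2.27
position: [0.5619, 0.216, 0.3539]
tool_rot: [[0.073, 0.997, -0.001], [0.997, -0.073, -0.0], [-0.0, -0.001, -1.0]]
ft_force: [-0.2, -0.3, -0.6]
grip_width: 0.0453
```

Run:
```python
from h import *
im,d=grab('wrist'); save(im,'wrist1.png'); s=env.observe(); print(s['time_s'],s['q'].round(1),s['position'],s['tool_rot'].round(3),s['grip_width']); print(load('wrist')[2].round(3),load('wrist')[3], d.min(),d.max())
```

```text
2.3167 [  9.8  24.9  52.7  -0.  102.5 -75.9] [0.56194017 0.21599383 0.35393837] [[ 0.076  0.997 -0.001]
 [ 0.997 -0.076 -0.   ]
 [-0.    -0.001 -1.   ]] 0.04532414150216626
[[ 0.076  0.95   0.303  0.484]
 [ 0.997 -0.072 -0.024  0.221]
 [-0.001  0.304 -0.953  0.477]
 [ 0.     0.     0.     1.   ]] [303.89949051 303.89949051 318.84141815 200.23070582] 0.0 1.2295657
```

View pics/wrist1.png

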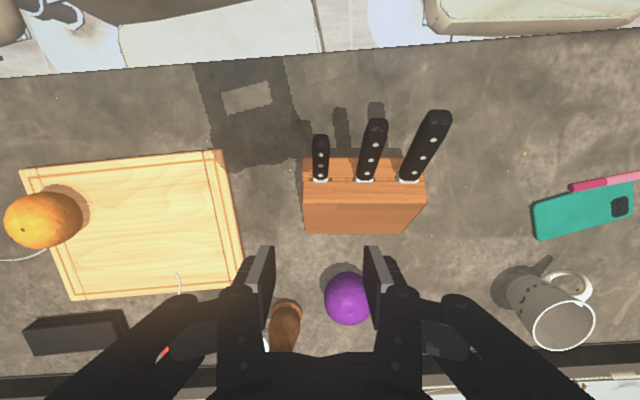

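The wrist view shows the paring knife at (320,158) with its bolster at (321,180), next to the utility knife at (372,150) and the cook's knife at (425,145). The board is on the left at (150,225). I'll fit the handle axis in this cloud.

Run:
```python
from h import *
im,d,E,K=load('wrist'); P=cloud('wrist'); hsv=cv2.cvtColor(im,cv2.COLOR_RGB2HSV)
v,u=np.mgrid[:400,:640]
reg=(v>100)&(v<238)&(u>290)&(u<460)
w=reg&(hsv[...,1]>100)&(hsv[...,2]>60)&(P[...,2]>0.03)&(hsv[...,0]<20)
Q=P[w]; Q=Q[~np.isnan(Q[:,0])]; rng=np.random.default_rng(0); best=None
for _ in range(2000):
    a=Q[rng.choice(len(Q),3,False)]; n=np.cross(a[1]-a[0],a[2]-a[0]); n/=np.linalg.norm(n)+1e-12
    if n[2]<0:n=-n
    if n@[-.643,0,.766]<.95: continue
    k=abs((Q-a[0])@n)<.002
    if best is None or k.sum()>best.sum(): best=k
F=Q[best]; c=F.mean(0); n=np.linalg.svd(F-c)[2][2]; n*=np.sign(n[2]); yaw=np.degrees(np.arctan2(-n[1],-n[0])); print('face',len(F),c,n,'yaw',yaw)
m=reg&(hsv[...,2]<100)&(hsv[...,1]<120)&(P[...,2]>0.06)
nn,l,s,_=cv2.connectedComponentsWithStats(m.astype(np.uint8))
for y in (-4.3,-2,0):
  a=np.radians(y); R0=np.array([[np.cos(a),-np.sin(a),0],[np.sin(a),np.cos(a),0],[0,0,1]])
  R=R0@np.array([[.643,0,.766],[0,1,0],[-.766,0,.643]])
  print('yaw',y,'face x std',(F@R)[:,0].std())
  for i in range(1,nn):
    if s[i,4]<150: continue
    H=P[l==i]; H=H[~np.isnan(H[:,0])]@R; f=(c@R)[0]; print(s[i], 'x',np.percentile(H[:,0],[1,99]).round(4)-f.round(4))
    for lo in (-.075,-.05,-.025):
      h=H[(H[:,0]>f+lo-.012)&(H[:,0]<f+lo+.012)]
      print('  y',np.percentile(h[:,1],[3,97]).round(4),np.percentile(h[:,1],[3,97]).mean().round(4),'z',np.percentile(h[:,2],[3,50,97]).round(4), 'mid world',(R@[f+lo,np.percentile(h[:,1],[3,97]).mean(),np.percentile(h[:,2],95)-.009]).round(4))
b=(abs(P[...,2]-0.018)<0.006)&(u<250)&(v>140)&(v<310)&(hsv[...,1]>50)
n_,l,s,_=cv2.connectedComponentsWithStats(b.astype(np.uint8)); i=1+np.argmax(s[1:,4])
Q=P[l==i]; print('board',np.median(Q[:,2]),cv2.minAreaRect((Q[:,:2]*1000).astype(np.float32)))
```

```text
face 3864 [0.58598565 0.26611395 0.09709332] [-0.639485    0.04967825  0.76719685] yaw -4.442088414457585
yaw -4.3 face x std 0.0008060543176071831
[ 398  110   55   71 1821] x [-0.1229 -0.0138]
  y [0.3563 0.379 ] 0.3677 z [0.4816 0.4931 0.4943] mid world [0.5351 0.3285 0.1484]
  y [0.3564 0.3788] 0.3676 z [0.483  0.4938 0.495 ] mid world [0.5517 0.3271 0.1297]
  y [0.3564 0.3782] 0.3673 z [0.484  0.4945 0.4957] mid world [0.5682 0.3256 0.111 ]
[ 356  118   33   62 1219] x [-0.1111 -0.0135]
  y [0.3019 0.3226] 0.3123 z [0.4831 0.4924 0.4936] mid world [0.5304 0.2733 0.148 ]
  y [0.302  0.3219] 0.3119 z [0.4849 0.4932 0.4943] mid world [0.5469 0.2717 0.1292]
  y [0.3021 0.3214] 0.3118 z [0.4876 0.494  0.4952] mid world [0.5637 0.2703 0.1107]
[311 134  19  45 663] x [-0.0854 -0.0143]
  y [0.2487 0.266 ] 0.2573 z [0.4779 0.4886 0.4924] mid world [0.5253 0.2185 0.1471]
  y [0.2491 0.2662] 0.2577 z [0.4892 0.4925 0.4937] mid world [0.5424 0.2176 0.1288]
  y [0.2488 0.2659] 0.2573 z [0.4905 0.4932 0.4944] mid world [0.559  0.216  0.1102]
yaw -2 face x std 0.0014561920389584077
[ 398  110 
[... 1249 characters left out ...]
 1219] x [-0.1108 -0.0134]
  y [0.2629 0.2834] 0.2731 z [0.4995 0.5094 0.5105] mid world [0.5304 0.2731 0.1482]
  y [0.2618 0.2814] 0.2716 z [0.5012 0.5101 0.5112] mid world [0.547  0.2716 0.1295]
  y [0.2603 0.2798] 0.27 z [0.5038 0.5108 0.512 ] mid world [0.5636 0.27   0.1109]
[311 134  19  45 663] x [-0.0878 -0.0167]
  y [0.2093 0.2273] 0.2183 z [0.4912 0.5033 0.5064] mid world [0.5271 0.2183 0.1455]
  y [0.2084 0.2255] 0.217 z [0.5035 0.5062 0.5074] mid world [0.544 0.217 0.127]
  y [0.207  0.2243] 0.2157 z [0.5042 0.5068 0.508 ] mid world [0.5606 0.2157 0.1083]
board 0.017895442576088744 ((661.7576904296875, -90.08995056152344), (240.30581665039062, 322.49072265625), 1.3284631967544556)
```

step_arm(steps=[{"xyz":[0,0.2,0],"turn":[0.955,0,0],"gripper":0.06},{"xyz":[0,0.2,0],"turn":[0.955,0,0],"gripper":0.06},{"xyz":[0,0.2,0],"turn":[0.955,0,0],"gripper":0.06},{"xyz":[0,0.2,0],"turn":[0.955,0,0],"gripper":0.06},{"xyz":[0,0.2,0],"turn":[0.955,0,0],"gripper":0.06},{"xyz":[0,0.2,0],"turn":[0.955,0,0],"gripper":0.06},{"xyz":[0,0.2,0],"turn":[0.955,0,0],"gripper":0.06},{"xyz":[0,0.2,0],"turn":[0.955,0,0],"gripper":0.06},{"xyz":[0,0,0],"turn":[0,0,0],"gripper":0.06}])

```text
time_s: 3.07
position: [0.6236, 0.2105, 0.3294]
tool_rot: [[0.078, 0.804, -0.59], [0.997, -0.066, 0.042], [-0.005, -0.591, -0.806]]
ft_force: [1.9, -0.8, -3.4]
grip_width: 0.0449
```

Run:
```python
from h import *
s=env.observe(); R=s['tool_rot']; p=s['position']; print(s['q'].round(1),p,R.round(3))
a=np.radians(-4.3); out=np.array([-.643*np.cos(a),-.643*np.sin(a),.766])
t=np.array([.5475,.2175,.123])-.012*R[:,2]
for o in(.08,0): print(o,((t-o*R[:,2]-p)@R/.04).round(3),(t-o*R[:,2]).round(4))
print('out in tool',(R.T@out).round(3), 'y knife in tool',R.T@[-np.sin(a),np.cos(a),0])
```

```text
[  6.1  51.5  13.2  12.4 150.6 -70.4] [0.62356251 0.21050494 0.32942209] [[ 0.078  0.804 -0.59 ]
 [ 0.997 -0.066  0.042]
 [-0.005 -0.591 -0.806]]
0.08 [0.051 1.512 2.991] [0.6018 0.2136 0.1972]
0 [0.051 1.512 4.991] [0.5546 0.217  0.1327]
out in tool [-0.006 -0.971 -0.237] y knife in tool [ 0.99998395 -0.00524675 -0.00213856]
```

step_arm(steps=[{"xyz":[0.01,0.37,0.6],"turn":[0,0,0],"gripper":0.06},{"xyz":[0.01,0.37,0.6],"turn":[0,0,0],"gripper":0.06},{"xyz":[0.01,0.37,0.6],"turn":[0,0,0],"gripper":0.06},{"xyz":[0.01,0.4,0.6],"turn":[0,0,0],"gripper":0.06},{"xyz":[0.01,0,0.6],"turn":[0,0,0],"gripper":0.06},{"xyz":[0,0,0],"turn":[0,0,0],"gripper":0.06},{"xyz":[0,0,0],"turn":[0,0,0],"gripper":0.06}])

```text
time_s: 3.65
position: [0.6036, 0.2151, 0.2062]
tool_rot: [[0.075, 0.818, -0.57], [0.997, -0.062, 0.042], [-0.0, -0.572, -0.821]]
ft_force: [-0.6, 0.5, 1.0]
grip_width: 0.0449
```

Run:
```python
from h import *
s=env.observe(); R=s['tool_rot']; p=s['position']; print(s['q'].round(1),p,R.round(3))
t=np.array([.5475,.2175,.123])-.012*R[:,2]
print(((t-p)@R/.04).round(3))
im,d=grab('wrist'); save(im,'wrist2.png')
```

```text
[  6.7  48.5  38.3   7.8 127.2 -76.2] [0.60360336 0.21512477 0.20620739] [[ 0.075  0.818 -0.57 ]
 [ 0.997 -0.062  0.042]
 [-0.    -0.572 -0.821]]
[-0.045  0.038  2.209]
```

View pics/wrist2.png

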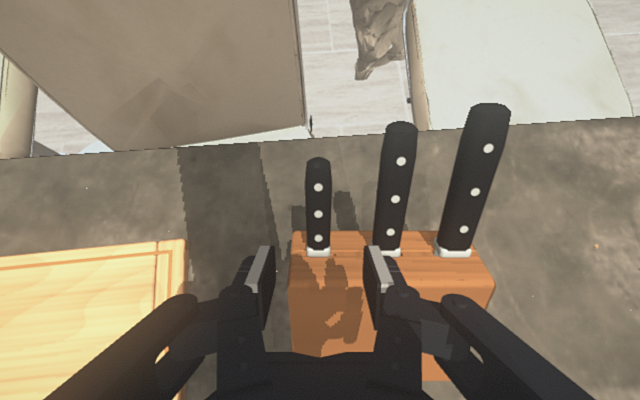

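Clear view: the paring handle at (318,205) lies between the jaws at (262,275) and (378,275), with reach to spare. I'll tilt a further 10° to get nearer to square on the knife.

step_arm(steps=[{"xyz":[0,0,0],"turn":[0.9,0,0],"gripper":0.06},{"xyz":[0,0,0],"turn":[0.9,0,0],"gripper":0.06},{"xyz":[0,0,0],"turn":[0.4,0,0],"gripper":0.06},{"xyz":[0,0,0],"turn":[0,0,0],"gripper":0.06},{"xyz":[0,0,0],"turn":[0,0,0],"gripper":0.06}])

```text
time_s: 4.12
position: [0.6045, 0.2148, 0.206]
tool_rot: [[0.075, 0.708, -0.702], [0.997, -0.053, 0.053], [0.001, -0.704, -0.71]]
ft_force: [-0.4, 0.5, 0.6]
grip_width: 0.0453
```

Run:
```python
from h import *
s=env.observe(); R=s['tool_rot']; p=s['position']; print(s['q'].round(1),p,R.round(3))
t=np.array([.5475,.2175,.123])-.012*R[:,2]
print(((t-p)@R/.04).round(3))
```

```text
[  6.2  53.5  32.   11.2 138.3 -74.1] [0.60451792 0.21483625 0.205987  ] [[ 0.075  0.708 -0.702]
 [ 0.997 -0.053  0.053]
 [ 0.001 -0.704 -0.71 ]]
[-0.042  0.449  2.177]
```

step_arm(steps=[{"xyz":[-0.04,0.45,0],"turn":[0,0,0],"gripper":0.06},{"xyz":[0,0,0.4],"turn":[0,0,0],"gripper":0.06},{"xyz":[0,0,0.4],"turn":[0,0,0],"gripper":0.06},{"xyz":[0,0,0.4],"turn":[0,0,0],"gripper":0.06},{"xyz":[0,0,0.4],"turn":[0,0,0],"gripper":0.06},{"xyz":[0,0,0.3],"turn":[0,0,0],"gripper":0.06},{"xyz":[0,0,0.28],"turn":[0,0,0],"gripper":0.06},{"xyz":[0,0,0],"turn":[0,0,0],"gripper":0.06},{"xyz":[0,0,0],"turn":[0,0,0],"gripper":0.06}])

```text
time_s: 4.87
position: [0.5549, 0.2171, 0.1319]
tool_rot: [[0.074, 0.706, -0.704], [0.997, -0.052, 0.053], [0.0, -0.706, -0.708]]
ft_force: [0.2, 0.5, 0.3]
grip_width: 0.0452
```

Run:
```python
from h import *
s=env.observe(); R=s['tool_rot']; p=s['position']; print(s['q'].round(1),p,s['ft_force'])
t=np.array([.5475,.2175,.123])-.012*R[:,2]
print(((t-p)@R/.04).round(3))
im,d=grab('wrist'); save(im,'wrist3.png')
```

```text
[  6.8  50.9  50.    9.3 123.1 -77. ] [0.55492573 0.2171496  0.13188086] [0.23514135 0.53853318 0.29199347]
[-0.005  0.025 -0.012]
```

View pics/wrist3.png

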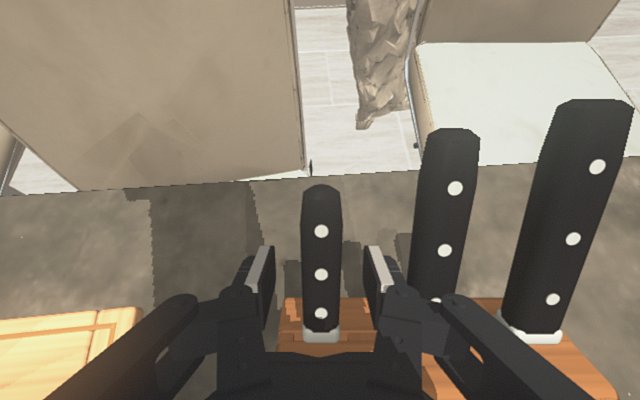

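The handle is centred between the pads (jaw edges at 272 and 370, handle axis at 321). Closing.

step_arm(steps=[{"xyz":[0,0,0],"turn":[0,0,0],"gripper":-1},{"xyz":[0,0,0],"turn":[0,0,0],"gripper":-1},{"xyz":[0,0,0],"turn":[0,0,0],"gripper":-1},{"xyz":[0,0,0],"turn":[0,0,0],"gripper":-1},{"xyz":[0,0,0],"turn":[0,0,0],"gripper":-1},{"xyz":[0,0,0],"turn":[0,0,0],"gripper":-1},{"xyz":[0,0,0],"turn":[0,0,0],"gripper":-1},{"xyz":[0,0,0],"turn":[0,0,0],"gripper":-1}], squeeze=50)

```text
time_s: 5.58
position: [0.5549, 0.2171, 0.131]
tool_rot: [[0.075, 0.705, -0.705], [0.997, -0.052, 0.053], [0.001, -0.707, -0.707]]
ft_force: [4.8, 1.2, 5.9]
grip_width: 0.0186
```

Run:
```python
from h import *
s=env.observe(); R=s['tool_rot']; print(s['position'],s['grip_width'],s['ft_force'],s['wrist_torque'])
a=np.radians(-4.3); out=np.array([-.643*np.cos(a),-.643*np.sin(a),.766])
print('out in tool',(R.T@out).round(3))
```

```text
[0.55489676 0.21705566 0.1309752 ] 0.018607031301241386 [4.82009229 1.1596886  5.90001962] [ 0.30952442 -0.47015864 -0.19891479]
out in tool [ 0.001 -0.996 -0.087]
```

step_arm(steps=[{"xyz":[0,-0.15,-0.013],"turn":[0,0,0],"gripper":-1},{"xyz":[0,-0.15,-0.013],"turn":[0,0,0],"gripper":-1},{"xyz":[0,-0.15,-0.013],"turn":[0,0,0],"gripper":-1},{"xyz":[0,-0.15,-0.013],"turn":[0,0,0],"gripper":-1},{"xyz":[0,0,0],"turn":[0,0,0],"gripper":-1}])

```text
time_s: 6.0
position: [0.5383, 0.2182, 0.1498]
tool_rot: [[0.074, 0.704, -0.707], [0.997, -0.053, 0.053], [-0.0, -0.709, -0.706]]
ft_force: [-0.2, 0.3, -1.2]
grip_width: 0.0191
```

step_arm(steps=[{"xyz":[0,-0.25,-0.022],"turn":[0,0,0],"gripper":-1},{"xyz":[0,-0.25,-0.022],"turn":[0,0,0],"gripper":-1},{"xyz":[0,-0.25,-0.022],"turn":[0,0,0],"gripper":-1},{"xyz":[0,-0.25,-0.022],"turn":[0,0,0],"gripper":-1},{"xyz":[0,-0.25,-0.022],"turn":[0,0,0],"gripper":-1},{"xyz":[0,-0.25,-0.022],"turn":[0,0,0],"gripper":-1},{"xyz":[0,-0.25,-0.022],"turn":[0,0,0],"gripper":-1},{"xyz":[0,-0.25,-0.022],"turn":[0,0,0],"gripper":-1},{"xyz":[0,-0.3,-0.022],"turn":[0,0,0],"gripper":-1},{"xyz":[0,-0.4,-0.022],"turn":[0,0,0],"gripper":-1},{"xyz":[0,0,0],"turn":[0,0,0],"gripper":-1},{"xyz":[0,0,0],"turn":[0,0,0],"gripper":-1}])

```text
time_s: 7.0
position: [0.4689, 0.2235, 0.2323]
tool_rot: [[0.074, 0.705, -0.705], [0.997, -0.052, 0.053], [0.0, -0.707, -0.707]]
ft_force: [0.2, 0.2, -0.9]
grip_width: 0.0186
```

Run:
```python
from h import *
s=env.observe(); print(s['q'].round(1),s['position'],s['grip_width'],s['ft_force'])
im,d=grab('wrist'); im2,_=grab('side')
save(np.hstack([cv2.resize(im,(480,300)),cv2.resize(im2[130:290,200:410],(320,300))]),'w4.png')
```

```text
[  8.2  37.8  60.7  10.8 125.3 -74.8] [0.46892605 0.22345092 0.23229124] 0.018583049798097828 [ 0.16825095  0.24317933 -0.92309926]
```

View pics/w4.png

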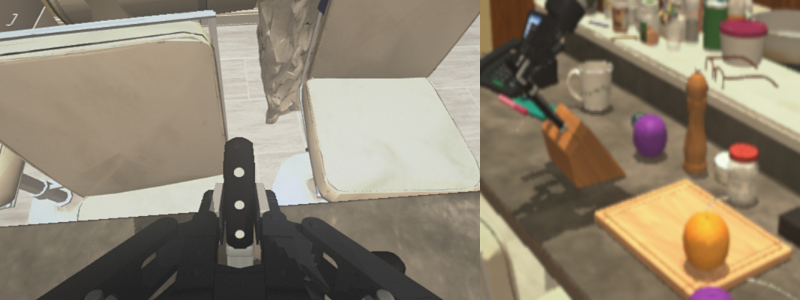

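step_arm(steps=[{"xyz":[-0.2,0,0],"turn":[-0.5,0,0],"gripper":-1},{"xyz":[-0.5,0,0],"turn":[-0.9,0,0],"gripper":-1},{"xyz":[-0.5,0,0],"turn":[-0.9,0,0],"gripper":-1},{"xyz":[-0.5,0,0],"turn":[-0.9,0,0],"gripper":-1},{"xyz":[-0.5,0,0],"turn":[-0.9,0,0],"gripper":-1},{"xyz":[-0.5,0,0],"turn":[-0.9,0,0],"gripper":-1},{"xyz":[-0.5,0,0],"turn":[-0.9,0,0],"gripper":-1},{"xyz":[-0.5,0,0],"turn":[-0.9,0,0],"gripper":-1},{"xyz":[-0.5,0,0],"turn":[-0.9,0,0],"gripper":-1},{"xyz":[-0.5,0,0],"turn":[-0.9,0,0],"gripper":-1},{"xyz":[-0.5,0,0],"turn":[-0.9,0,0],"gripper":-1},{"xyz":[-0.5,0,0],"turn":[-0.9,0,0],"gripper":-1},{"xyz":[-0.5,0,0],"turn":[-0.5,0,0],"gripper":-1},{"xyz":[-0.2,0,0],"turn":[0,0,0],"gripper":-1},{"xyz":[0,0,0],"turn":[0,0,0],"gripper":-1},{"xyz":[0,0,0],"turn":[0,0,0],"gripper":-1}])

```text
time_s: 8.43
position: [0.4503, -0.0319, 0.2313]
tool_rot: [[0.076, 0.994, 0.083], [0.997, -0.076, -0.006], [0.001, 0.083, -0.997]]
ft_force: [-0.4, 0.9, -0.7]
grip_width: 0.0188
```

Run:
```python
from h import *
s=env.observe(); R=s['tool_rot']; p=s['position']; print(s['time_s'],s['q'].round(1),p,R.round(3),s['grip_width'])
im,d=grab('wrist'); save(im,'wrist5.png'); grab('side')
P=cloud('wrist'); v,u=np.mgrid[:400,:640]
L=(P-p)@R
m=(im.max(-1)<95)&(v>150)&(v<330)&(abs(L[...,0])<.007)&(abs(L[...,2])<.05)&(L[...,1]<.05)
Q=L[m]; print(len(Q),Q.min(0),Q.max(0))
for y in np.arange(-.08,.05,.01):
    q=Q[abs(Q[:,1]-y)<.005]
    if len(q)>10: print(y.round(3),len(q),np.median(q,0).round(4))
```

```text
8.4333 [ -19.9   10.9   93.7    1.4   70.8 -105.9] [ 0.45027326 -0.03191534  0.23134561] [[ 0.076  0.994  0.083]
 [ 0.997 -0.076 -0.006]
 [ 0.001  0.083 -0.997]] 0.0187511925333773
3901 [-0.00699975 -0.04314845  0.00029021] [0.00699118 0.03259208 0.01404439]
-0.04 697 [-0.0005 -0.0399  0.0036]
-0.03 601 [ 0.0004 -0.0306  0.0022]
-0.02 532 [ 0.0005 -0.0193  0.0023]
-0.01 561 [-0.0004 -0.0101  0.0028]
-0.0 385 [0.0015 0.0009 0.0033]
0.01 490 [0.0001 0.0097 0.0039]
0.02 339 [0.0011 0.0191 0.0044]
0.03 296 [-0.0001  0.0284  0.0049]
```

View pics/wrist5.png

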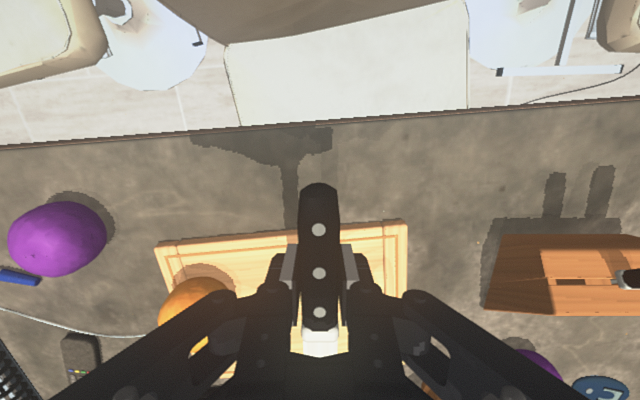

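step_arm(steps=[{"xyz":[0.046,0.484,0.53],"turn":[0,0,0],"gripper":-1},{"xyz":[0.046,0.484,0.53],"turn":[0,0,0],"gripper":-1},{"xyz":[0.046,0.484,0.53],"turn":[0,0,0],"gripper":-1},{"xyz":[0.046,0.484,0.53],"turn":[0,0,0],"gripper":-1},{"xyz":[0.046,0.484,0.53],"turn":[0,0,0],"gripper":-1},{"xyz":[0.046,0.484,0.53],"turn":[0,0,0],"gripper":-1},{"xyz":[0.046,0.484,0.53],"turn":[0,0,0],"gripper":-1},{"xyz":[0.046,0.484,0.53],"turn":[0.2,0,0],"gripper":-1},{"xyz":[0,0,0],"turn":[0,0,0],"gripper":-1},{"xyz":[0,0,0],"turn":[0,0,0],"gripper":-1},{"xyz":[0,0,0],"turn":[0,0,0],"gripper":-1}])

```text
time_s: 9.45
position: [0.6192, -0.029, 0.0757]
tool_rot: [[0.074, 0.995, 0.068], [0.997, -0.073, -0.005], [0.0, 0.068, -0.998]]
ft_force: [-0.3, -0.2, -0.4]
grip_width: 0.0185
```

Run:
```python
from h import *
s=env.observe(); R=s['tool_rot']; p=s['position']; print(s['time_s'],p,R.round(3),s['ft_force'])
im,d=grab('side'); P=cloud('side')
save(cv2.resize(im[190:310,240:420],None,fx=4.4,fy=4.4,interpolation=cv2.INTER_CUBIC),'side6.png')
```

```text
9.45 [ 0.61917851 -0.02897068  0.07573819] [[ 0.074  0.995  0.068]
 [ 0.997 -0.073 -0.005]
 [ 0.     0.068 -0.998]] [-0.32334055 -0.19279586 -0.39112784]
```

View pics/side6.png

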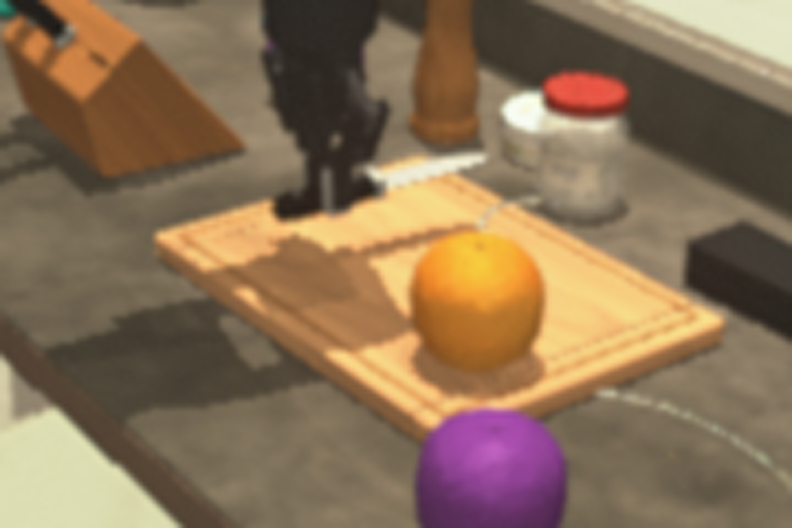

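The knife is held about level over the board, with the blade from (380,180) to (487,157) in the crop. The orange is undisturbed at (478,300). Checking the blade's pitch numerically.

Run:
```python
from h import *
im,d,E,K=load('side'); P=cloud('side')
v,u=np.mgrid[:400,:640]
n=np.array([.073,.997,0]); g=np.array([.619,-.029,0])
m=(u>=325)&(u<=352)&(v>220)&(v<236)&(abs((P-g)@n)<.03)&(P[...,2]>.04)&(im.min(-1)>100)
Q=P[m]; print(len(Q))
t=(Q-g)@[.997,-.073,0]; print('t',t.min(),t.max(),'slope',np.polyfit(t,Q[:,2],1)); print(Q[np.argsort(t)][::max(1,len(Q)//12)].round(4))
# ray/plane
ray=np.stack([(u[m]-K[2])/K[0],(v[m]-K[3])/K[1],np.ones(m.sum())],-1)@E[:3,:3].T; o=E[:3,3]
X=o+ray*(((g-o)@n)/(ray@n))[:,None]; t=(X-g)@[.997,-.073,0]; print('ray',t.min(),t.max(),np.polyfit(t,X[:,2],1))
```

```text
91
t 0.030466052374096227 0.12524511431830102 slope [0.00186043 0.06526588]
[[ 0.6483 -0.0455  0.0723]
 [ 0.6543 -0.0427  0.0664]
 [ 0.6645 -0.0391  0.0624]
 [ 0.6716 -0.0242  0.0649]
 [ 0.6782 -0.0358  0.0643]
 [ 0.684  -0.0431  0.0657]
 [ 0.6937 -0.0253  0.0631]
 [ 0.6981 -0.0245  0.0651]
 [ 0.7028 -0.0336  0.064 ]
 [ 0.7107 -0.0433  0.0658]
 [ 0.7182 -0.039   0.0622]
 [ 0.7271 -0.0425  0.0647]
 [ 0.7339 -0.0388  0.0651]]
ray 0.035825211776617384 0.1275290089856581 [0.02169705 0.0630114 ]
```

step_arm(steps=[{"xyz":[0,0,0.2],"turn":[0,0,0],"gripper":-1},{"xyz":[0,0,0.2],"turn":[0,0,0],"gripper":-1},{"xyz":[0,0,0.2],"turn":[0,0,0],"gripper":-1},{"xyz":[0,0,0.15],"turn":[0,0,0],"gripper":-1},{"xyz":[0,0,0.05],"turn":[0,0,0],"gripper":-1},{"xyz":[0,0,0],"turn":[0,0,0],"gripper":-1},{"xyz":[0,0,0],"turn":[0,0,0],"gripper":-1}])

```text
time_s: 10.08
position: [0.6215, -0.0301, 0.0438]
tool_rot: [[0.075, 0.995, 0.068], [0.997, -0.075, -0.005], [0.0, 0.069, -0.998]]
ft_force: [0.6, -0.4, -0.8]
grip_width: 0.0188
```

step_arm(steps=[{"xyz":[0,0,0.03],"turn":[0,0,0],"gripper":-1},{"xyz":[0,0,0.03],"turn":[0,0,0],"gripper":-1},{"xyz":[0,0,0],"turn":[0,0,0],"gripper":-1}])

```text
time_s: 10.33
position: [0.6217, -0.03, 0.0414]
tool_rot: [[0.075, 0.995, 0.069], [0.997, -0.075, -0.005], [-0.0, 0.069, -0.998]]
ft_force: [-0.7, 0.1, -0.8]
grip_width: 0.0188
```

step_arm(steps=[{"xyz":[0,0,0.025],"turn":[0,0,0],"gripper":-1},{"xyz":[0,0,0],"turn":[0,0,0],"gripper":-1},{"xyz":[0,0,0],"turn":[0,0,0],"gripper":-1}])

```text
time_s: 10.58
position: [0.6217, -0.03, 0.0404]
tool_rot: [[0.075, 0.995, 0.069], [0.997, -0.075, -0.005], [-0.0, 0.069, -0.998]]
ft_force: [-0.4, -0.1, -1.1]
grip_width: 0.0188
```

step_arm(steps=[{"xyz":[0,0,0.02],"turn":[0,0,0],"gripper":-1},{"xyz":[0,0,0],"turn":[0,0,0],"gripper":-1},{"xyz":[0,0,0],"turn":[0,0,0],"gripper":-1}])

```text
time_s: 10.83
position: [0.6218, -0.03, 0.0396]
tool_rot: [[0.075, 0.995, 0.068], [0.997, -0.075, -0.005], [0.0, 0.069, -0.998]]
ft_force: [1.2, 0.7, -0.5]
grip_width: 0.0189
```

step_arm(steps=[{"xyz":[0,0,0.02],"turn":[0,0,0],"gripper":-1},{"xyz":[0,0,0],"turn":[0,0,0],"gripper":-1},{"xyz":[0,0,0],"turn":[0,0,0],"gripper":-1}])

```text
time_s: 11.08
position: [0.6219, -0.03, 0.0392]
tool_rot: [[0.075, 0.995, 0.069], [0.997, -0.074, -0.005], [-0.0, 0.069, -0.998]]
ft_force: [-0.6, 0.3, 3.9]
grip_width: 0.0187
```

Contact at the predicted height. One small press more, then check the knife's attitude before release.

step_arm(steps=[{"xyz":[0,0,0.02],"turn":[0,0,0],"gripper":-1},{"xyz":[0,0,0],"turn":[0,0,0],"gripper":-1},{"xyz":[0,0,0],"turn":[0,0,0],"gripper":-1}])

```text
time_s: 11.33
position: [0.622, -0.0301, 0.0388]
tool_rot: [[0.075, 0.995, 0.069], [0.997, -0.074, -0.005], [-0.0, 0.069, -0.998]]
ft_force: [-2.0, 0.8, 7.4]
grip_width: 0.0187
```

Run:
```python
from h import *
s=env.observe(); print(s['position'],s['ft_force'],s['wrist_torque'])
im,d=grab('side'); P=cloud('side')
v,u=np.mgrid[:400,:640]
n=np.array([.075,.997,0]); g=np.array([.622,-.03,0])
save(cv2.resize(im[200:280,290:390],None,fx=7,fy=7,interpolation=cv2.INTER_CUBIC),'side7.png')
iw,_=grab('wrist'); R=s['tool_rot']; W=cloud('wrist'); L=W-s['position']
m=(iw.max(-1)<95)&(v[:400]>150)&(v<330)&(abs(((L)@R)[...,0])<.006)&(W[...,2]>.025)&(W[...,2]<.05)
t=L@[.997,-.075,0]
for y in np.arange(-.04,.035,.01):
    q=W[m&(abs(t-y)<.005)]
    if len(q)>10: print(y.round(3),len(q),np.median(q,0).round(4))
```

```text
[ 0.62195565 -0.03012249  0.03880799] [-1.97046219  0.80876718  7.37380104] [0.01069549 0.78105835 0.00108964]
-0.04 584 [ 0.5825 -0.0274  0.0332]
-0.03 520 [ 0.5914 -0.0274  0.0351]
-0.02 434 [ 0.6028 -0.028   0.0355]
-0.01 488 [ 0.6119 -0.0296  0.0356]
0.0 324 [ 0.6232 -0.0286  0.0355]
0.01 404 [ 0.6318 -0.0309  0.0356]
0.02 270 [ 0.6408 -0.0302  0.0355]
0.03 281 [ 0.6507 -0.0323  0.0356]
```

The handle's top is level at z = 35.5 mm (36 expected), so the knife lies flat. Releasing and lifting away.

step_arm(steps=[{"xyz":[0,0,0],"turn":[0,0,0],"gripper":-0.4},{"xyz":[0,0,0],"turn":[0,0,0],"gripper":-0.3},{"xyz":[0,0,0],"turn":[0,0,0],"gripper":-0.2},{"xyz":[0,0,0],"turn":[0,0,0],"gripper":0},{"xyz":[0,0,0],"turn":[0,0,0],"gripper":0},{"xyz":[0,0,0],"turn":[0,0,0],"gripper":0},{"xyz":[0,0,-0.2],"turn":[0,0,0],"gripper":0},{"xyz":[0,0,-0.3],"turn":[0,0,0],"gripper":0},{"xyz":[0,0,-0.5],"turn":[0,0,0],"gripper":0},{"xyz":[0,0,-0.7],"turn":[0,0,0],"gripper":0},{"xyz":[0,0,-0.7],"turn":[0,0,0],"gripper":0},{"xyz":[0,0,-0.7],"turn":[0,0,0],"gripper":0},{"xyz":[0,0,-0.7],"turn":[0,0,0],"gripper":0},{"xyz":[0,0,0],"turn":[0,0,0],"gripper":0},{"xyz":[0,0,0],"turn":[0,0,0],"gripper":0}])

```text
time_s: 12.68
position: [0.6118, -0.0293, 0.1924]
tool_rot: [[0.075, 0.995, 0.073], [0.997, -0.074, -0.006], [-0.001, 0.073, -0.997]]
ft_force: [-0.4, -0.4, -0.5]
grip_width: 0.0429
```

Run:
```python
from h import *
s=env.observe(); print(s['time_s'],s['position'],s['ft_force'],s['grip_width'])
a,_=grab('side'); c,_=grab('scene')
save(np.hstack([cv2.resize(a[170:310,210:420],(480,320),interpolation=cv2.INTER_CUBIC),cv2.resize(c[130:340,210:420],(320,320),interpolation=cv2.INTER_CUBIC)]),'fin.png')
P=cloud('scene'); hsv=cv2.cvtColor(c,cv2.COLOR_RGB2HSV); v,u=np.mgrid[:400,:640]
o=(hsv[...,0]<16)&(hsv[...,1]>190)&(P[...,2]>0.03)&(u>360)&(u<400)&(v>145)&(v<190)
Q=P[o]; A=np.c_[2*Q,np.ones(len(Q))]; x=np.linalg.lstsq(A,(Q**2).sum(1),rcond=None)[0]; print('orange',len(Q),x[:3])
```

```text
12.6833 [ 0.61183446 -0.02930647  0.19239384] [-0.43512541 -0.43704894 -0.456317  ] 0.04292045646921912
orange 132 [ 0.61697781 -0.19058786  0.06568884]
```

View pics/fin.png

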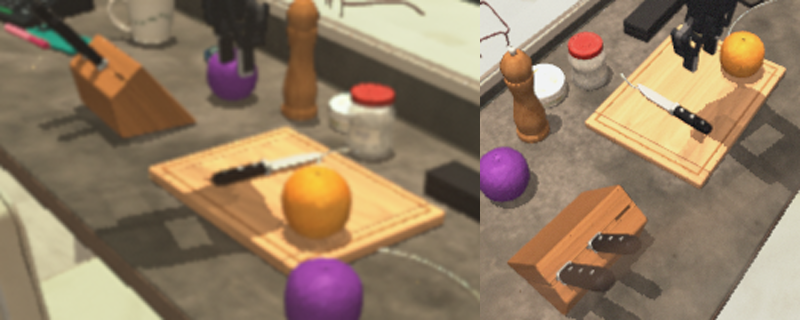

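The knife lies flat on the board: handle at (690,120) and tip at (640,85) in the right panel. The other two knives are still in the block and the orange hasn't moved. Handing in.

```bash
python3 -c "
from h import *
print(order.close_job())"
```

```text
the job is handed in; nothing more can be done
None
```

I drew the paring knife from the block's -y slot and laid it flat on the chopping board beside the orange. I released it only after it was touching the board, and handed the job in at about 13 s.

**Flatness:** before release, the top of the handle was level at 35.5 mm, against 36 mm expected. Contact force was 7 N.

**Position:** the grip is at about (0.62, -0.03), and the point is about 30 mm inside the board's far edge. That margin comes from the arm's pose and the knife's length; I did not measure the tip separately.

**Orange:** it stayed put. Its fitted centre changed by less than 2 mm, which is within camera noise, and the knife is about 10 cm clear of it.

**Other knives and gripper:** the last pictures show the other two knives still in the block, and the gripper open and clear at 0.19 m height.

**Disagreements:** the scene and wrist cameras differed by about 4 mm in y for the board, so I used the wrist view. The knife's pitch while held read between 0° and 2° by different methods, and contact with the board levelled it.

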